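Shut the controller box and lock its quarter-turn fastener

ROBOT

A 6-joint arm with a two-finger parallel gripper is mounted at the origin on a cart in front of the work surface, level with it; the furniture and walls round the work are solid. World frame = base frame: x ahead of the robot, y to its left, z up, the work surface at z = 0. Lengths are in m, angles in degrees, forces in N, time in s.
With the tool pointing down it reaches from about 0.275 to 0.725 m from the base axis. Payload 5.6 kg.
Tool frame: the origin (TCP) lies midway between the tips of the shut fingers; the grasp point (between the pads) lies 19 mm behind it; z points along the fingers, y is the line along which they close (so a half turn about z gives the same grasp; the last joint's range is limited). The gripper opens to 85 mm and grips with 20 to 120 N. Pads are 22 mm wide; open, the fingers measure 114 mm over their backs; the gripper's body (76 mm by 85 mm) begins 54 mm behind the grasp point. The pads swing forward as they close: fully open they stand 13 mm farther back than shut.
Start: joints at [-58.35, 14.616, 6.199, 0, -81.583, -16.306], TCP at [0.146, -0.53, 0.231] pointing down, gripper open.
Joint ranges: [-168.99, 168.99], [-69.2, 112.95], [-62.41, 85.93], [-164.36, 98.24], [-168.68, -3.75], [-174.98, 174.98]. Speed limits (degrees/s): [147.25, 147.25, 180, 180, 180, 180].

INTERFACE

Orientations are given as [roll, pitch, yaw] about the fixed x, y, z axes, in that order (R = Rz(yaw) Ry(pitch) Rx(roll)).
In Python, from rig import env gives the robot as it stands. The module is installed in compiled form; this text tells all that it offers.
- The arm moves only by the tool servo_tool, never from a script. Its argument "motion" is one flat list of numbers, 7 for each row, row after row: the closure, from 0 (fully open) to 1 (shut), then the shift along the tool's x, y, z in m, then the turn, a rotation vector about the tool's x, y, z in units of 6 degrees (1.0 is 6 degrees). In form: [hand, dx, dy, dz, wx, wy, wz, hand, dx, dy, dz, wx, wy, wz, ...]. A call has 1 to 5 rows; each row is the pose to reach, as a shift and turn from the pose commanded when the call began, along the tool's axes at that moment; what a row does not reach only later rows make up. A row lasts 1/12 s, in which the tool goes at most 41.7 mm and 7.16 degrees, less where a joint would pass 70% of its speed; a pose out of reach is approached as far as the arm can. A call with a gripper value outside its range is refused whole. The fingers move at their own pace and stop on an object; "squeeze" is the grip in N (left out, the last holds). Time passes only in rows, so rows that repeat a pose let the fingers close. It gives the time, the measured TCP pose, the force, the opening and the grip force at its end, in the units of the state.
- env.observe(): the state, without advancing time (a new reading comes with each control period).
- env.camera(name): name is "scene" or "top" or "wrist"; returns a dict with "image" (480x640x3 uint8, red, green, blue), "depth" (480x640 float32, m along the optical axis (not along the pixel's ray), 0 where there is no reading), "mtx" (3x3 intrinsics, pixels), "pose" (4x4, takes a point from camera to world coordinates). Camera axes: x right, y down, z forward; pixel columns grow to the right and rows downward; lengths in m; the calibration is good to about 2 mm. The wrist camera is an equidistant fisheye: a pixel r from the principal point sees the ray r / f radians off the axis. A picture is of the moment at which its call begins.
- env.hand_in(): hands the job in; it is judged then, once.
The state is a dict: "time": time; "qpos": joint angles; "qd": joint speeds; "effort": joint torques, N m; "tcp_pos": TCP position; "orientation": TCP orientation; "force": force on the tool from outside, world axes, zero at the start; "wrist_torque": the same for the moment, N m; "grip_width": finger opening in m; "grip_force": force on a finger pad.
Only numpy, scipy, OpenCV 4.12 (cv2) and the standard library are available. Lean on these libraries where they do the work, as an engineer would, in place of code of your own. Each camera call takes 0.05 s, during which the arm holds its last target. There are 200 camera calls.

TASK

Shut the cover of the grey controller box and lock it with the quarter-turn fastener on the cover: turn the wing clockwise until its cross bar finds the hidden slot below, push it in all the way against its spring, give it a further quarter turn clockwise until it stops and let go, so that the fastener stays down and holds the cover shut. Leave the pliers, the multimeter and the screwdriver beside the box where they are.

Things in the scene. Friction and masses are not known exactly. Their poses are not given: they have to be found in the camera images.
- controller_box: Low grey sheet-metal box fixed to the bench, 170 mm deep (its x), 200 mm wide (y), 62 mm high without the cover; two black cable glands on its front. Origin: centre of the underside; x points to the back, y to the left, z up. The cover's hinge axis lies along y at x = +85 mm, z = 62 mm.
- cover (a joint): Angle of the plain aluminium cover plate (170 x 200 x 4 mm), hinged on the far rim, rad: 0 shut (its upper face then at z = 66 mm), positive open. A stiff hinge: the cover stays where it is left; 2 to 4 N down on its front edge shuts it.
- cover_edge_left (a point): Point on the upper face of the cover, 12 mm behind its front edge and 70 mm left of its middle: a free place to push the cover shut. x, y, z axes as the box's when the cover is shut; tips with the cover.
- cover_edge_right (a point): The same, 70 mm right of the middle.
- wing_grip (a point): Centre of the dark steel wing of the fastener, an upright blade 64 mm long (x of this point), 12 mm thick (y; grip it here) and 30 mm tall (z). Fastener up: this point is 39 mm above the cover's upper face (wing from 24 to 54 mm); fully in: 22 mm. Below the cover, out of sight, a cross bar 32 x 8 x 5 mm is fixed parallel to the wing.
- fastener_axis (a point): Where the fastener's axis passes the upper face of the cover, 40 mm in front of its middle; z along the axis. Under the shut cover lies the slotted plate, afloat on a spring: a bar out of line with the slot lands on it after 3 mm; it then gives 4 mm more (total push 6 N at first, 13 N at the end) and stops dead.
- stud_press (a joint): How far the fastener is pushed in, m: 0 up, 0.017 fully in; a spring lifts it (2.4 N at 0, 7.5 N fully in). In line with the slot (within 7 degrees) the plate snaps up round the bar, the push drops by 3 to 9 N and the fastener goes right in. The bar turns under the plate only beyond 0.014. Locked and let go it rises into a detent at 0.011; not turned far enough: at 0.014, or back to 0.
- stud_turn (a joint): Angle of wing and bar, rad, growing clockwise seen from above; 0: wing along the box's x. Stays where left. The slot differs from box to box and must be felt: 0.3 to 2.5 rad clockwise of the start (0.9 to 1.9 on this joint; half a turn on fits as well). From the slot the bar turns only clockwise; the detent is at the quarter turn (within 0.15 rad), a stop about 0.1 rad past it.
- nose_pliers: Bystander: red and black pliers, 145 x 42 x 12 mm, lying left of the box. Origin: centre of the underside.
- multimeter: Bystander: yellow and black hand multimeter, 154 x 78 x 44 mm, lying behind the box. Origin: centre of the underside.
- screwdriver: Bystander: black and yellow screwdriver, 140 x 21 x 21 mm, lying right of the box. Origin: centre of the underside.

How it is judged (in metres and radians):
On the way, in this order (a step that is already met when the one before it is completed fails the run):
1. the cover is shut (value of joint cover below 0.03 rad), for 0.2 s.
2. the fastener is pushed in through the slot with the cover shut (value of joint stud_press above 0.0135 m and value of joint cover below 0.03 rad), for 0.1 s.
At the end, for the whole second after the job is handed in: The cover is shut (within 0.03 rad) and the fastener, let go, stays down in its detent (pushed in 9 to 12.5 mm), which it does only after the full quarter turn under the plate (value of joint cover below 0.03 rad and value of joint stud_press between 0.009 and 0.0125 m); the robot touches nothing.
It fails at once if the pliers, the multimeter or the screwdriver is moved by more than 25 mm (distance of any of nose_pliers, multimeter, screwdriver from where it was at the start of the episode above 0.025 m).
It also fails if it takes over 58 s, if anything falls off the work surface, if the arm or the gripper's body presses on something with over 40 N, if the wrist force passes 120 N, or if a joint passes its speed limit or range.

## Working session

There is one attempt and no reset: what is moved stays moved. The work goes in short steps, Python scripts to look and compute and a tool call to move; the robot and the scene stay as the last step left them, time stands still between calls to the robot, and variables do not carry over. Pictures are saved under pics/ and viewed, at most 10 in all, crops included, and the job is handed in when it is done.

Besides the shell and the picture viewer there is one more tool, called after "Request:" as name(argument=value, ...) on one line, values as JSON. servo_tool: Moves the arm, as the interface text tells. Its arguments: {"type":"object","properties":{"motion":{"type":"array","items":{"type":"number"}},"squeeze":{"type":"number"}},"required":["motion"]}

```bash
mkdir -p pics; python3 - <<'E'
from rig import env
import cv2,numpy as np
print(env.observe())
for n in("scene","top"):
    c=env.camera(n); cv2.imwrite(f"pics/{n}0.png",c["image"][:,:,::-1]); np.savez(f"{n}0.npz",**c); print(n,c["mtx"].tolist(),c["pose"].round(3).tolist())
E
```

```text
{'time': 0.0, 'qpos': array([-5.83492838e+01,  1.46515853e+01,  6.12820584e+00, -2.82673226e-02,
       -8.15839527e+01, -1.63050578e+01]), 'qd': array([ 0.00900259,  0.0363576 , -0.02458643, -0.02227373, -0.10313559,
        0.09049377]), 'effort': array([ 1.56049755e-04, -3.86628807e+01,  2.37938261e+01,  5.36518648e+00,
       -6.10138333e-03, -6.49669246e-06]), 'tcp_pos': array([ 0.14545784, -0.52987443,  0.23038938]), 'orientation': array([ 1.79889135e+02, -3.30316108e-03, -1.64658502e+02]), 'force': array([ 0.90421652, -0.51128441,  0.21058968]), 'wrist_torque': array([-0.01206581,  0.0547238 , -0.02680923]), 'grip_force': 0.0, 'grip_width': 0.08544360584526176}
scene [[520.5669331457835, 0.0, 316.2961790454878], [0.0, 520.5669331457835, 236.48241861275073], [0.0, 0.0, 1.0]] [[-0.631, -0.435, 0.642, -0.014], [-0.776, 0.347, -0.527, 0.593], [0.006, -0.831, -0.557, 0.607], [0.0, 0.0, 0.0, 1.0]]
top [[483.34914490258586, 0.0, 322.7464475963994], [0.0, 483.34914490258586, 235.45030789004304], [0.0, 0.0, 1.0]] [[0.024, -0.981, 0.194, 0.43], [-1.0, -0.02, 0.019, 0.108], [-0.015, -0.195, -0.981, 0.969], [0.0, 0.0, 0.0, 1.0]]
```

View pics/scene0.png

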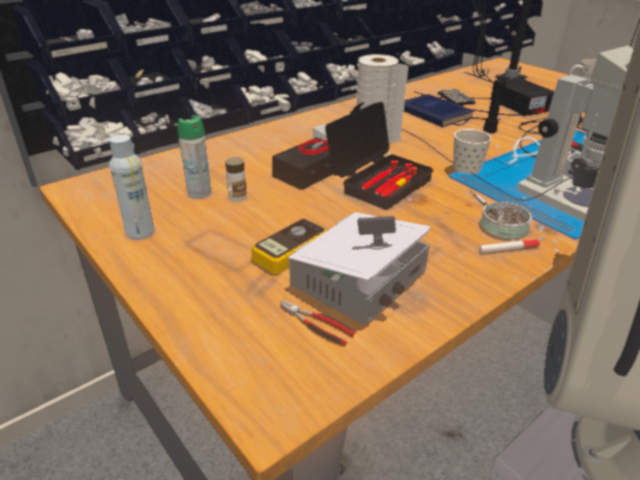

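View pics/top0.png

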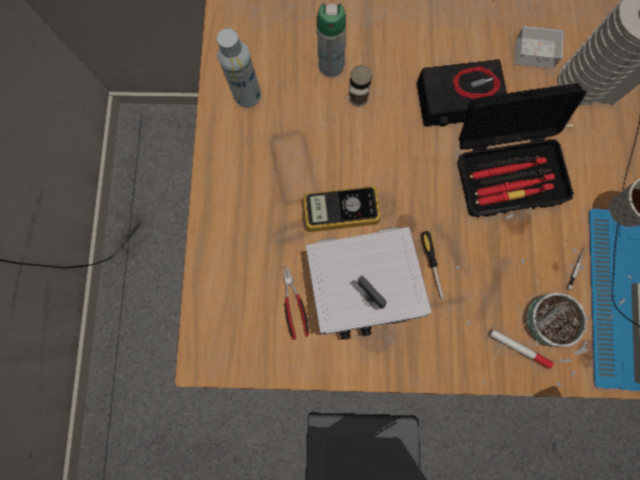

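The scene view shows the box with its cover tilted slightly open and the wing standing on it (scene ~377,228). In the top view the cover spans (307,243)-(428,320), with the wing at about (372,292). The pliers are left of the box, the multimeter is behind it and the screwdriver is on the right.

```bash
cat > h.py <<'E'
import numpy as np,cv2
def cloud(c):
    d=c["depth"];K=c["mtx"];v,u=np.indices(d.shape)
    P=np.stack([(u-K[0,2])/K[0,0]*d,(v-K[1,2])/K[1,1]*d,d],-1)
    return P@c["pose"][:3,:3].T+c["pose"][:3,3]
E
python3 - <<'E'
import numpy as np,cv2
from h import *
pts=[];wing=[];
for n,win in(("top",(slice(220,345),slice(295,440))),("scene",(slice(205,325),slice(280,435)))):
    c=dict(np.load(n+"0.npz"));W=cloud(c);im=c["image"].astype(int)
    m=np.zeros(W.shape[:2],bool);m[win]=1
    m&=(c["depth"]>0)
    wh=m&(im.min(-1)>150)&(W[...,2]>.05)
    p=W[wh]; 
    for _ in range(4):
        cen=p.mean(0);nv=np.linalg.svd(p-cen,full_matrices=False)[2][2];nv*=np.sign(nv[2]);r=(p-cen)@nv;p=p[abs(r)<.004]
    e1=np.cross([0,0,1],nv);e1/=np.linalg.norm(e1);e2=np.cross(nv,e1)
    q=np.c_[(p-cen)@e1,(p-cen)@e2].astype(np.float32)
    rect=cv2.minAreaRect(q);b=cv2.boxPoints(rect)
    print(n,len(p),"n",nv.round(3),"tilt",np.degrees(np.arccos(nv[2])),"hingedir",e1.round(3),rect)
    print((cen+b@np.array([e1,e2])).round(4))
    h=(W-cen)@nv
    wg=m&(h>.022)&(h<.065)&(im.max(-1)<120)
    g=W[wg];hh=h[wg];print("wing",len(g),g.mean(0).round(4),np.percentile(hh,[2,50,98]).round(4))
    top=g[hh>hh.max()-.010];t=np.c_[(top-cen)@e1,(top-cen)@e2].astype(np.float32)
    rr=cv2.minAreaRect(t);bb=cv2.boxPoints(rr);print("wingtop",rr,(cen+rr[0]@np.array([e1,e2])+nv*np.median(hh[hh>hh.max()-.010])).round(4));
    print((cen+bb@np.array([e1,e2])).round(4))
E
```

```text
top 8845 n [0.202 0.042 0.978] tilt 11.914353273800954 hingedir [-0.202  0.979  0.   ] ((-0.00020209699869155884, -0.0016162022948265076), (0.1716710925102234, 0.198123037815094), 89.59188842773438)
[[ 0.63   -0.0369  0.0661]
 [ 0.5914  0.1575  0.0658]
 [ 0.4266  0.1248  0.1012]
 [ 0.4652 -0.0695  0.1015]]
wing 372 [0.4976 0.0396 0.1396] [0.0261 0.0526 0.0564]
wingtop ((0.0010771015658974648, 0.03802838176488876), (0.011946629732847214, 0.06357163190841675), 30.223312377929688) [0.5009 0.0396 0.1442]
[[0.4709 0.0119 0.0969]
 [0.5171 0.054  0.0855]
 [0.5092 0.063  0.0868]
 [0.463  0.0208 0.0981]]
scene 4335 n [0.201 0.04  0.979] tilt 11.83612180737059 hingedir [-0.196  0.981  0.   ] ((-0.018807992339134216, -0.009130790829658508), (0.1787276715040207, 0.2022140920162201), 89.98552703857422)
[[ 0.6357 -0.0356  0.065 ]
 [ 0.5962  0.1628  0.065 ]
 [ 0.4246  0.1286  0.1017]
 [ 0.4641 -0.0697  0.1017]]
wing 559 [0.4959 0.0436 0.1322] [0.0248 0.0411 0.0542]
wingtop ((-0.015298835933208466, 0.03350842744112015), (0.010540800169110298, 0.05940236151218414), 30.255855560302734) [0.4987 0.0438 0.1415]
[[0.4703 0.0183 0.0968]
 [0.5137 0.0574 0.0863]
 [0.5068 0.0653 0.0874]
 [0.4634 0.0262 0.0979]]
```

Request:
servo_tool(motion=[1,-0.03,0.026,0,0,0,-1.166,1,-0.059,0.052,0,0,0,-2.333,1,-0.089,0.078,0,0,0,-3.5,1,-0.118,0.103,0,0,0,-4.667,1,-0.148,0.129,0,0,0,-5.833], squeeze=80)

```text
time: 0.52
tcp_pos: [0.2544, -0.3651, 0.2309]
orientation: [180.0, 0.0, -129.4]
force: [1.5, 0.3, 0.6]
grip_width: 0.0256
grip_force: 0.0
```

Request:
servo_tool(motion=[1,-0.039,0.004,0,0,0,-1.166,1,-0.078,0.008,0,0,0,-2.333,1,-0.117,0.013,0,0,0,-3.5,1,-0.156,0.017,0,0,0,-4.667,1,-0.195,0.021,0,0,0,-5.833])

```text
time: 0.93
tcp_pos: [0.3628, -0.2013, 0.2312]
orientation: [-180.0, 0.0, -94.3]
force: [1.6, -0.5, 0.0]
grip_width: -0.0001
grip_force: 0.0
```

Request:
servo_tool(motion=[1,-0.034,-0.019,0,0,0,-1.166,1,-0.069,-0.038,0,0,0,-2.333,1,-0.103,-0.057,0,0,0,-3.5,1,-0.138,-0.076,0,0,0,-4.667,1,-0.172,-0.095,0,0,0,-5.833])

```text
time: 1.35
tcp_pos: [0.4715, -0.0375, 0.2311]
orientation: [180.0, 0.0, -59.3]
force: [1.0, 0.3, 0.9]
grip_width: 0.0
grip_force: 0.0
```

Request:
servo_tool(motion=[1,0,0,0.035,0,0,-1.166,1,0,0,0.07,0,0,-2.333,1,0,0,0.1,0,0,-3.5,1,0,0,0.118,0,0,-4.667,1,0,0,0.123,0,0,-5.833])

```text
time: 1.77
tcp_pos: [0.4682, -0.0397, 0.1042]
orientation: [179.8, 0.4, -24.3]
force: [0.3, 0.3, -0.2]
grip_width: -0.0
grip_force: 0.0
```

Request:
servo_tool(motion=[1,0,0,0.008,0,0,0,1,0,0,0.016,0,0,0,1,0,0,0.024,0,0,0,1,0,0,0.03,0,0,0,1,0,0,0.034,0,0,0])

```text
time: 2.18
tcp_pos: [0.4709, -0.0397, 0.0737]
orientation: [180.0, 0.0, -24.8]
force: [-1.6, -0.5, 3.5]
grip_width: 0.0
grip_force: 1.3
```

Request:
servo_tool(motion=[1,0,0,0.003,0,0,0,1,0,0,0.005,0,0,0,1,0,0,0.007,0,0,0,1,0,0,0.008,0,0,0,1,0,0,0.008,0,0,0])

```text
time: 2.6
tcp_pos: [0.4714, -0.0395, 0.0662]
orientation: [-180.0, -0.0, -24.7]
force: [0.3, -0.1, -0.4]
grip_width: -0.0
grip_force: 0.0
```

Request:
servo_tool(motion=[1,0,0,0.001,0,0,0,1,0,0,0.002,0,0,0,1,0,0,0.002,0,0,0,1,0,0,0.002,0,0,0])

```text
time: 2.93
tcp_pos: [0.4716, -0.0394, 0.0659]
orientation: [-180.0, -0.1, -24.6]
force: [-6.5, 1.8, 14.1]
grip_width: -0.0002
grip_force: 6.9
```

Request:
servo_tool(motion=[1,0,0,-0.03,0,0,0,1,0,0,-0.07,0,0,-1.166,1,0,0,-0.1,0,0,-2.333,0,0,0,-0.14,0,0,-3.5,0,0,0,-0.16,0,0,-4.667])

```text
time: 3.35
tcp_pos: [0.4729, -0.0397, 0.2292]
orientation: [180.0, -0.4, 3.7]
force: [1.4, 0.4, 0.9]
grip_width: 0.0234
grip_force: 0.0
```

```bash
python3 - <<'E'
from rig import env
from h import *
for n in("scene","top","wrist"):
    c=env.camera(n); np.savez(f"{n}1.npz",**c); cv2.imwrite(f"pics/{n}1.png",c["image"][:,:,::-1])
    if n=="wrist": continue
    W=cloud(c);z=W[...,2];im=c["image"].astype(int)
    m=(c["depth"]>0)&(np.hypot(W[...,0]-.49,W[...,1]-.036)<.06)
    cv=m&(abs(z-.066)<.006)&(im.min(-1)>150);zc=np.median(z[cv]);print(n,"cover z",zc,cv.sum(), np.linalg.lstsq(np.c_[W[cv][:,:2],np.ones(cv.sum())],z[cv],rcond=None)[0])
    g=W[m&(z>zc+.046)&(z<zc+.058)]; print(len(g))
    if len(g)>20:
        r=cv2.minAreaRect((g[:,:2]*1000).astype(np.float32));print(r,cv2.boxPoints(r).round(1).tolist(),np.median(g[:,2]))
E
```

```text
scene cover z 0.06600147517013721 473 [-0.00353568  0.00174159  0.06772082]
265
((487.183837890625, 38.50434112548828), (63.47640609741211, 14.454656600952148), 41.7664909362793) [[458.70001220703125, 22.799999237060547], [468.29998779296875, 12.0], [515.7000122070312, 54.29999923706055], [506.0, 65.0]] 0.11837952873952357
top cover z nan 0 [0. 0. 0.]
0
  return _methods._mean(a, axis=axis, dtype=dtype,
  ret = ret.dtype.type(ret / rcount)
```

Request:
servo_tool(motion=[0,0.004,-0.015,0,0,0,-1.166,0,0.008,-0.03,0,0,0,-2.333,0,0.012,-0.045,0,0,0,-3.5,0,0.016,-0.06,0,0,0,-4.667,0,0.02,-0.0756,0,0,0,-5.833])

```text
time: 3.92
tcp_pos: [0.4862, 0.0378, 0.2229]
orientation: [-179.9, 0.1, 38.6]
force: [0.1, -1.0, 0.4]
grip_width: 0.0853
grip_force: 0.0
```

Request:
servo_tool(motion=[0,0,0,0,0,0,-0.5,0,0,0,0,0,0,-0.5])

```text
time: 4.08
tcp_pos: [0.4862, 0.0378, 0.2228]
orientation: [-179.9, 0.1, 41.4]
force: [-0.3, -0.7, 0.9]
grip_width: 0.0855
grip_force: 0.0
```

```bash
python3 - <<'E'
from rig import env
import cv2
print(env.observe()["qpos"].round(1),env.observe()["tcp_pos"],env.observe()["orientation"])
cv2.imwrite("pics/wrist2.png",env.camera("wrist")["image"][:,:,::-1])
E
```

```text
[ 22.9   7.8  -3.6  -0.  -78.8 108.6] [0.48623706 0.03781416 0.22280179] [-1.79924374e+02  1.13738111e-01  4.14484562e+01]
```

View pics/wrist2.png

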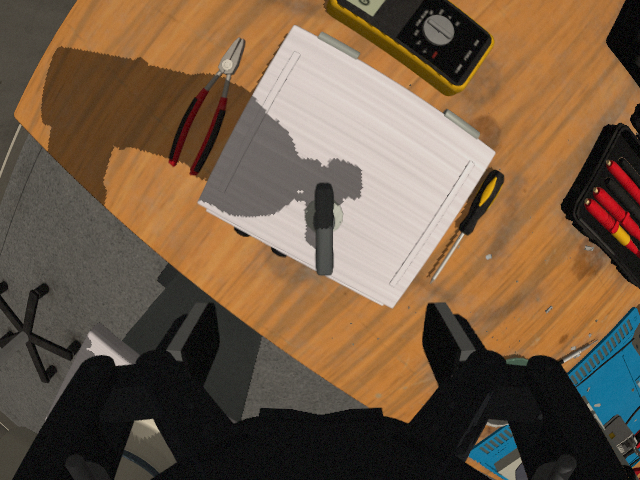

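The wrist view shows the wing upright at about (324,230), aligned and centred between the open fingers. I'll descend and grip.

Request:
servo_tool(motion=[0,0.001,0.002,0.035,0,0,-0.1,0,0.001,0.002,0.07,0,0,-0.1,0,0.001,0.002,0.1,0,0,-0.1,0,0.001,0.002,0.125,0,0,-0.1,0,0.001,0.002,0.134,0,0,-0.1])

```text
time: 4.55
tcp_pos: [0.4857, 0.0351, 0.0861]
orientation: [-179.8, 0.4, 41.7]
force: [0.2, -0.7, 0.5]
grip_width: 0.0853
grip_force: 0.0
```

Request:
servo_tool(motion=[1,0,0,0,0,0,0,1,0,0,0,0,0,0,1,0,0,0,0,0,0,1,0,0,0,0,0,0,1,0,0,0,0,0,0], squeeze=80)

```text
time: 4.97
tcp_pos: [0.4896, 0.0365, 0.0917]
orientation: [179.9, -0.1, 41.9]
force: [1.2, -0.4, -1.4]
grip_width: 0.0257
grip_force: 0.0
```

Request:
servo_tool(motion=[1,0,0,0,0,0,0,1,0,0,0,0,0,0,1,0,0,0,0,0,0])

```text
time: 5.22
tcp_pos: [0.489, 0.0368, 0.0908]
orientation: [-180.0, -0.1, 41.9]
force: [-1.9, 3.8, 1.7]
grip_width: 0.0109
grip_force: 79.0
```

Request:
servo_tool(motion=[1,0,0,0,0,0,1.166,1,0,0,0,0,0,2.333,1,0,0,0,0,0,3.5,1,0,0,0,0,0,4.667,1,0,0,0,0,0,5.833])

```text
time: 5.63
tcp_pos: [0.4888, 0.0369, 0.0905]
orientation: [-179.9, -0.0, 6.6]
force: [-1.2, 3.6, 1.4]
grip_width: 0.0107
grip_force: 78.9
```

Request:
servo_tool(motion=[1,0,0,0,0,0,1.166,1,0,0,0,0,0,2.333,1,0,0,0,0,0,3.5,1,0,0,0,0,0,4.667,1,0,0,0,0,0,5.833])

```text
time: 6.05
tcp_pos: [0.4887, 0.0371, 0.0905]
orientation: [-179.9, 0.0, -28.4]
force: [-1.4, 4.8, 2.5]
grip_width: 0.011
grip_force: 78.9
```

Request:
servo_tool(motion=[1,0,0,0,0,0,0.6,1,0,0,0,0,0,1,1,0,0,0,0,0,1,1,0,0,0,0,0,1])

```text
time: 6.38
tcp_pos: [0.4887, 0.0371, 0.0904]
orientation: [-179.9, 0.0, -34.1]
force: [-2.1, 4.3, 2.7]
grip_width: 0.0107
grip_force: 78.9
```

Request:
servo_tool(motion=[1,0,0,0.002,0,0,0,1,0,0,0.004,0,0,0,1,0,0,0.005,0,0,0,1,0,0,0.005,0,0,0,1,0,0,0.005,0,0,0])

```text
time: 6.8
tcp_pos: [0.4888, 0.0371, 0.0863]
orientation: [-179.9, 0.0, -34.0]
force: [-4.5, 5.6, 8.0]
grip_width: 0.0104
grip_force: 80.0
```

Request:
servo_tool(motion=[1,0,0,0,0,0,0.4,1,0,0,0,0,0,0.8,1,0,0,0,0,0,1,1,0,0,0,0,0,1,1,0,0,0,0,0,1])

```text
time: 7.22
tcp_pos: [0.4888, 0.0372, 0.0863]
orientation: [-179.9, 0.0, -40.1]
force: [-4.6, 6.2, 7.9]
grip_width: 0.0105
grip_force: 79.9
```

Request:
servo_tool(motion=[1,0,0,0.001,0,0,0.5,1,0,0,0.001,0,0,1,1,0,0,0.001,0,0,1.3,1,0,0,0.001,0,0,1.3,1,0,0,0.001,0,0,1.3])

```text
time: 7.63
tcp_pos: [0.4888, 0.0372, 0.0855]
orientation: [-179.9, 0.0, -47.9]
force: [-4.8, 5.7, 9.6]
grip_width: 0.0104
grip_force: 80.1
```

Request:
servo_tool(motion=[1,0,0,0,0,0,0.5,1,0,0,0,0,0,1,1,0,0,0,0,0,1.3,1,0,0,0,0,0,1.3])

```text
time: 7.97
tcp_pos: [0.4889, 0.0373, 0.0855]
orientation: [-179.9, 0.0, -55.7]
force: [-4.8, 5.9, 10.3]
grip_width: 0.0108
grip_force: 80.1
```

Request:
servo_tool(motion=[1,0,0,0,0,0,0.5,1,0,0,0,0,0,1,1,0,0,0,0,0,1.3,1,0,0,0,0,0,1.3])

```text
time: 8.3
tcp_pos: [0.4889, 0.0373, 0.0855]
orientation: [-179.9, 0.1, -63.5]
force: [-4.9, 6.1, 9.8]
grip_width: 0.0109
grip_force: 80.1
```

Request:
servo_tool(motion=[1,0,0,0,0,0,0.5,1,0,0,0,0,0,1,1,0,0,0,0,0,1.3,1,0,0,0,0,0,1.3])

```text
time: 8.63
tcp_pos: [0.4889, 0.0373, 0.0855]
orientation: [-179.9, 0.1, -71.3]
force: [-4.8, 5.8, 9.8]
grip_width: 0.0107
grip_force: 80.1
```

Request:
servo_tool(motion=[1,0,0,0,0,0,0.5,1,0,0,0,0,0,1,1,0,0,0,0,0,1.3,1,0,0,0,0,0,1.3])

```text
time: 8.97
tcp_pos: [0.4889, 0.0374, 0.0855]
orientation: [-179.9, 0.1, -79.1]
force: [-4.2, 6.5, 9.3]
grip_width: 0.0104
grip_force: 80.1
```

Request:
servo_tool(motion=[1,0,0,0,0,0,0.5,1,0,0,0,0,0,1,1,0,0,0,0,0,1.3,1,0,0,0,0,0,1.3])

```text
time: 9.3
tcp_pos: [0.489, 0.0374, 0.0848]
orientation: [-179.9, 0.1, -87.0]
force: [-1.2, 6.2, 3.2]
grip_width: 0.011
grip_force: 79.2
```

Request:
servo_tool(motion=[1,0,0,0.003,0,0,0.3,1,0,0,0.006,0,0,0.4,1,0,0,0.009,0,0,0.4,1,0,0,0.012,0,0,0.4,1,0,0,0.012,0,0,0.4])

```text
time: 9.72
tcp_pos: [0.4891, 0.0374, 0.0743]
orientation: [-179.9, 0.1, -89.2]
force: [-7.1, 6.1, 15.4]
grip_width: 0.0112
grip_force: 81.0
```

Request:
servo_tool(motion=[1,0,0,0,0,0,0,1,0,0,0,0,0,0])

```text
time: 9.88
tcp_pos: [0.4891, 0.0374, 0.0743]
orientation: [-179.9, 0.1, -89.2]
force: [-7.1, 6.3, 15.6]
grip_width: 0.0109
grip_force: 81.0
```

```bash
python3 -c "
from rig import env
s=env.observe();print(s['wrist_torque'],s['qpos'].round(1),s['force'])"
```

```text
[ 2.35208147  2.82537794 -0.00680104] [ 22.7  14.2 -18.5  -0.1 -57.2 -21.9] [-7.10613626  6.31429679 15.6069963 ]
```

Request:
servo_tool(motion=[1,0,0,0,0,0,1,1,0,0,0,0,0,2,1,0,0,0,0,0,3,1,0,0,0,0,0,4,1,0,0,0,0,0,5])

```text
time: 10.3
tcp_pos: [0.4893, 0.0374, 0.0743]
orientation: [-179.9, 0.2, -119.5]
force: [-6.7, 5.9, 15.2]
grip_width: 0.0109
grip_force: 80.9
```

Request:
servo_tool(motion=[1,0,0,0,0,0,1,1,0,0,0,0,0,2,1,0,0,0,0,0,3,1,0,0,0,0,0,4,1,0,0,0,0,0,5])

```text
time: 10.72
tcp_pos: [0.4895, 0.0374, 0.0743]
orientation: [180.0, 0.2, -149.5]
force: [-5.0, 5.5, 15.2]
grip_width: 0.0106
grip_force: 80.8
```

Request:
servo_tool(motion=[1,0,0,0,0,0,1,1,0,0,0,0,0,2,1,0,0,0,0,0,3,1,0,0,0,0,0,4,1,0,0,0,0,0,4.5])

```text
time: 11.13
tcp_pos: [0.4896, 0.0372, 0.0743]
orientation: [179.9, 0.2, -176.5]
force: [-5.3, 4.9, 12.8]
grip_width: 0.0106
grip_force: 80.8
```

```bash
python3 -c "
from rig import env
s=env.observe();print(s['wrist_torque'],s['qpos'].round(1),s['force'])"
```

```text
[ 1.98866847  2.09927172 -0.02917479] [  22.7   14.2  -18.5   -0.   -57.1 -109.2] [-5.2685347   4.86057507 12.79747335]
```

Now turn on in small steps until it stops.

Request:
servo_tool(motion=[1,0,0,0,0,0,0.3,1,0,0,0,0,0,0.6,1,0,0,0,0,0,0.9,1,0,0,0,0,0,0.9])

```text
time: 11.47
tcp_pos: [0.4896, 0.0372, 0.0743]
orientation: [179.9, 0.2, 178.3]
force: [-6.0, 5.3, 13.4]
grip_width: 0.0109
grip_force: 80.8
```

```bash
python3 -c "
from rig import env
s=env.observe();print(s['wrist_torque'],s['orientation'],s['force'])"
```

```text
[ 1.95023067  2.12807363 -0.0118418 ] [1.79901535e+02 1.62616425e-01 1.78279419e+02] [-6.03384119  5.30591113 13.4362579 ]
```

Request:
servo_tool(motion=[1,0,0,0,0,0,0.25,1,0,0,0,0,0,0.5,1,0,0,0,0,0,0.75,1,0,0,0,0,0,0.75])

```text
time: 11.8
tcp_pos: [0.4897, 0.0372, 0.0743]
orientation: [179.9, 0.2, 173.8]
force: [-4.9, 5.6, 13.1]
grip_width: 0.0108
grip_force: 80.8
```

```bash
python3 -c "
from rig import env
s=env.observe();print(s['wrist_torque'],s['orientation'],s['force'])"
```

```text
[ 1.88071877  2.09243755 -0.04218253] [1.79889435e+02 1.57607200e-01 1.73795151e+02] [-4.85594455  5.59698146 13.1034861 ]
```

Request:
servo_tool(motion=[1,0,0,0,0,0,0.2,1,0,0,0,0,0,0.4,1,0,0,0,0,0,0.6,1,0,0,0,0,0,0.6])

```text
time: 12.13
tcp_pos: [0.4897, 0.0372, 0.0743]
orientation: [179.9, 0.2, 170.2]
force: [-4.8, 4.9, 13.3]
grip_width: 0.0108
grip_force: 80.8
```

```bash
python3 -c "
from rig import env
s=env.observe();print(s['wrist_torque'],s['orientation'],s['force'])"
```

```text
[1.91345912 2.09754448 0.08395283] [1.79881633e+02 1.53473961e-01 1.70224649e+02] [-4.82062569  4.93173777 13.31020331]
```

Request:
servo_tool(motion=[1,0,0,0,0,0,0.2,1,0,0,0,0,0,0.4,1,0,0,0,0,0,0.4])

```text
time: 12.38
tcp_pos: [0.4897, 0.0372, 0.0743]
orientation: [179.9, 0.2, 167.9]
force: [-4.4, 5.5, 14.5]
grip_width: 0.0108
grip_force: 80.8
```

```bash
python3 -c "
from rig import env
s=env.observe();print(s['wrist_torque'],s['orientation'],s['force'])"
```

```text
[1.86101042 1.98949078 0.38950347] [1.79888483e+02 1.51640075e-01 1.67871524e+02] [-4.35051834  5.45294597 14.49592694]
```

Torque rises clearly, so this is the stop. I'll relax a little, ease up into the detent and open.

Request:
servo_tool(motion=[1,0,0,0,0,0,-0.3,1,0,0,-0.002,0,0,-0.3,1,0,0,-0.004,0,0,-0.3,1,0,0,-0.006,0,0,-0.3,1,0,0,-0.006,0,0,-0.3])

```text
time: 12.8
tcp_pos: [0.4895, 0.0371, 0.0791]
orientation: [179.9, 0.1, 169.6]
force: [-1.7, 6.0, 5.5]
grip_width: 0.011
grip_force: 79.6
```

Request:
servo_tool(motion=[0,0,0,0,0,0,0,0,0,0,0,0,0,0,0,0,0,0,0,0,0,0,0,0,0,0,0,0,0,0,0,0,0,0,0])

```text
time: 13.22
tcp_pos: [0.4885, 0.0358, 0.078]
orientation: [-180.0, -0.0, 169.6]
force: [-0.4, -0.1, 0.0]
grip_width: 0.0707
grip_force: 0.0
```

Request:
servo_tool(motion=[0,0,0,-0.03,0,0,0,0,0,0,-0.07,0,0,0,0,0,0,-0.11,0,0,0,0,0,0,-0.15,0,0,0,0,0,0,-0.18,0,0,0])

```text
time: 13.63
tcp_pos: [0.4892, 0.0358, 0.262]
orientation: [180.0, 0.2, 169.6]
force: [1.4, 0.3, -0.1]
grip_width: 0.0853
grip_force: 0.0
```

Request:
servo_tool(motion=[0,0,-0.035,0,0,0,0,0,0,-0.07,0,0,0,0,0,0,-0.11,0,0,0,0,0,0,-0.15,0,0,0,0,0,0,-0.18,0,0,0,0])

```text
time: 14.05
tcp_pos: [0.4553, -0.1433, 0.2584]
orientation: [-180.0, -0.0, 169.6]
force: [0.2, 0.2, 0.2]
grip_width: 0.0857
grip_force: 0.0
```

```bash
python3 - <<'E'
from rig import env
from h import *
for n in("scene","top"):
    c=env.camera(n); cv2.imwrite(f"pics/{n}3.png",c["image"][:,:,::-1])
    W=cloud(c);z=W[...,2];im=c["image"].astype(int)
    m=(c["depth"]>0)&(np.hypot(W[...,0]-.489,W[...,1]-.037)<.06)
    cv=m&(abs(z-.066)<.006)&(im.min(-1)>130)
    g=W[m&(z>.09)&(z<.13)&(im.max(-1)<120)]
    print(n,cv.sum(),np.median(z[cv]),np.linalg.lstsq(np.c_[W[cv][:,:2],np.ones(cv.sum())],z[cv],rcond=None)[0],len(g),np.percentile(g[:,2],[50,90,97]))
print(env.observe()["time"],env.observe()["tcp_pos"])
E
```

```text
scene 1083 0.06596703505594659 [ 0.00148415 -0.00195892  0.06532559] 292 [0.10199436 0.10891438 0.10985676]
top 854 0.06585530258952704 [0.0053434  0.0012817  0.06304489] 169 [0.10842326 0.11050338 0.11124872]
14.15 [ 0.45514157 -0.14434324  0.25823394]
```

View pics/scene3.png

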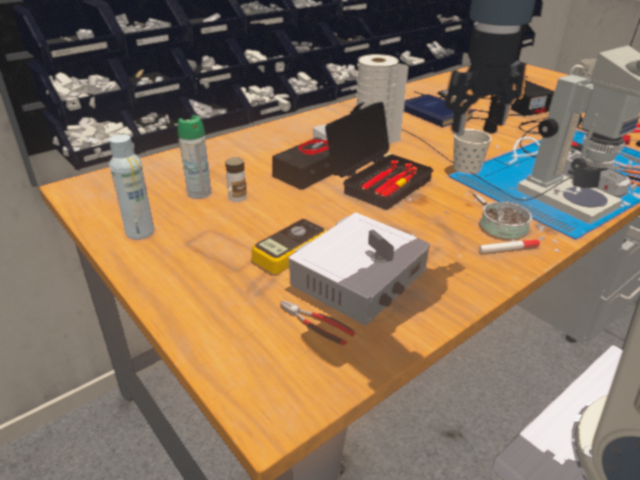

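The scene view shows the cover flat and shut, with the wing low at about (380,243) and the gripper clear. The wing top measures about 0.109 m against 0.120 m when up, which puts it 11 mm down, in the detent.

```bash
python3 -c "
from rig import env
print(env.hand_in())"
```

```text
the job is handed in; nothing more can be done
None
```

The cover is shut and the fastener is locked: after release it measured about 11 mm down, in its detent. The pliers, multimeter and screwdriver were not touched, and I handed the job in at about 14 s of the 58 s allowed; the hand-in gave no verdict.

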